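# Hold a re-glued tea carton in the ratchet press

## Robot

A 7-joint arm with a two-finger parallel gripper is mounted at the origin on the work surface. World frame = base frame: x ahead of the robot, y to its left, z up, the work surface at z = 0. Lengths are in m, angles in rad, forces in N, time in s.
With the tool pointing down it reaches from about 0.35 to 0.9 m from the base axis. Payload 19.9 kg.
Tool frame: the origin (TCP) lies on the mounting face of the last link; the fingertips stand 199 mm ahead of it and the grasp point (between the pads) lies 180 mm ahead of it (bot.tip_extent is the distance from the TCP to the fingertips, in m); z points along the fingers, y is the line along which they close (so a half turn about z gives the same grasp; the last joint's range is limited). The gripper opens to 94 mm and grips with 3 to 60 N. Pads are 16 mm wide; open, the fingers measure 119 mm over their backs; the gripper's body (75 mm by 177 mm) begins 78 mm behind the grasp point.
Start: joints at [1.065, 0.417, -0.01, 1.614, 0.005, 1.111, -0.053], TCP at [0.28, -0.559, 0.405] pointing down, gripper open.
Joint ranges: [-2.81, 2.81], [-0.39, 2.02], [-1.27, 1.25], [0.06, 2.57], [-1.19, 4.33], [0.19, 2], [-2.82, 2.82]. Speed limits (rad/s): [1.89, 1.89, 2.39, 2.39, 3.01, 3.01, 3.01].

## Interface

Orientations are given as a rotation vector (axis times angle).
In Python, from plant import bot, vision gives the robot as it stands. The module is installed in compiled form; this text tells all that it offers.
- The arm moves only by the tool apply_moves, never from a script. Its argument "moves" is a list of rows, each an object with "translation": the shift along the tool's x, y, z scaled (see below), a list of three; "dr": the turn, a rotation vector about the tool's x, y, z scaled (see below), a list of three. In form: [{"translation": [x, y, z], "dr": [ax, ay, az]}, ...]. A call has exactly 10 rows; each row is the pose to reach, as a shift and turn from the pose commanded when the call began, along the tool's axes at that moment, turning the shorter way round; what a row does not reach only later rows make up. The controller multiplies each number of a shift by 100 mm and each number of a turn by 180 degrees. A row lasts 1/10 s, in which the tool goes at most 50 mm and 8.59 degrees, less where a joint would pass 70% of its speed; a pose out of reach is approached as far as the arm can. A call with a number of a shift or a turn outside -1 to 1 is refused whole. A call with a gripper value outside its range is refused whole. "claw" is the opening, from -1 (shut) to 1 (fully open), so that 0 is half open, set as the call begins (left out, the last holds). The fingers move at their own pace and stop on an object; "newtons" is the grip in N (left out, the last holds). Time passes only in rows, so rows that repeat a pose let the fingers close, or fill a call up. It gives the time, the measured TCP pose, the force, the opening and the grip force at its end, in the units of the state.
- bot.state(): the state, without advancing time (a new reading comes with each control period).
- vision.read_camera(name): name is "scene" or "top" or "wrist"; returns a dict with "frame" (480x640x3 uint8, red, green, blue), "fx", "fy", "cx", "cy" (pixels), "R" (3x3) and "t" (3): a world point X has camera coordinates R X + t; the wrist camera has in their place "hand_eye" (4x4, takes a point from camera to tool coordinates, whose origin is the TCP and whose axes are the flange's). Camera axes: x right, y down, z forward; pixel columns grow to the right and rows downward; lengths in m; the calibration is good to about 2 mm. The wrist camera is an equidistant fisheye: a pixel r from the principal point sees the ray r / f radians off the axis. A picture is of the moment at which its call begins: read the wrist's pose just before it. There is no depth.
- bot.hand_in(): hands the job in; it is judged then, once.
Trained networks look in the newest picture that a camera, given by its name, has taken for a name from the list of things; names that differ only in an ending like _2 or _b are one class to them, and where a whole thing is asked for, a point or a joint stands for the part that bears it (a point fixed in the world has none). Each returns a list of dicts, best first, with "score" (0 to 1); they miss things now and then, are a little off and sometimes report something else, mostly with a low value. They report only what shows in the picture. A call takes as long as a camera call. They do not tell look-alikes from the thing itself.
- vision.spot_in(camera, query): "position" ([column, row] in pixels, amid what is visible of it).
- vision.pinpoint(camera, query): "position" ([column, row] in pixels: a listed point, or the origin of a listed thing).
The state is a dict: "time": time; "joints": joint angles; "joint_velocities": joint speeds; "tau": joint torques, N m; "tool_pos": TCP position; "tcp_rot": TCP orientation; "force": force on the tool from outside, world axes, zero at the start; "ft_torque": the same for the moment, N m; "grip_width": finger opening in m; "grasp_force": force on a finger pad.
Only numpy, scipy, OpenCV 4.12 (cv2) and the standard library are available. Lean on these libraries where they do the work, as an engineer would, in place of code of your own. Each camera call takes 0.05 s, during which the arm holds its last target. There are 200 camera calls.

## Task

Stand the yellow tea carton upright on the bed of the ratchet press, square to it and centred, and push it towards the blue fixed jaw until you feel it stop there, before the orange pad reaches it. Then pump the press handle, moving the pad only by the handle, until the pad squeezes the carton and the pointer stands in the green, never so far into the red that the carton is crushed. The press bears only while the handle is held, so finish holding the handle there with the pointer in the green, and leave the other goods standing where they are.

Things in the scene. Friction and masses are not known exactly. Their poses are not given: they have to be found in the camera images.
- carton: Yellow tea carton with a green band and a white label, 50 x 60 x 100 mm tall, 0.17 to 0.35 kg, stiff, standing on the table. Origin: centre of its underside; its own x is the 50 mm direction, y the 60 mm direction, z up. Both 50 mm-apart faces are alike.
- press: Ratchet packing press screwed to the table: grey base plate 400 x 100 x 20 mm (its top, the bed, 20 mm above the table). Origin: on the table under the bed, on its centre line; its x runs along the bed from the red handle (-x end) to the blue fixed jaw (+x end), y across, z up. No rails on the bed.
- jaw: Blue fixed jaw of the press, an upright plate 25 mm thick, 80 mm wide, rising 75 mm above the bed. Origin: bottom middle of its face, at bed height, 130 mm along the press x; axes as the press. The carton goes on the -x side of this face, so a seated carton has its origin at x = -25 mm, y = 0, z = 0 here.
- ram: Sliding ram: toothed steel bar and an aluminium sleeve (55 x 44 x 40 mm, top 78 mm above the table) which carries the orange pad. It slides along press x towards the jaw, pushed by the handle's pawl; only a friction of 5 N keeps it where it is, so under a greater load it slips back when the handle is let go. Its origin's x in the press frame is its travel, 0 to 85 mm.
- pad_plate: Orange pressing pad, 56 mm wide, 60 mm high, 10 mm thick, on a spring plunger in front of the ram. Origin: centre of its pressing face (towards the jaw), 58 mm above the table; axes as the press. At the start 72 to 92 mm from the jaw's face.
- pad (a joint): How far the pad's spring is pressed in, m: 0 slack, 0.028 at its stop; 1.2 N per mm. A black pointer over the colour scale on top of the sleeve shows it: white 0 to 8 mm, green 8 to 18 mm, red above.
- lever (a joint): Angle of the press lever, rad: 0 at rest, leaning 0.3 rad away from the jaw, to 0.6 at its stop, leaning 0.3 rad towards it. Pushed towards the jaw it drives the ram that way, 35 mm per rad, once its pawl has caught a tooth (6 mm apart, so up to 6 mm of a stroke is lost); coming back the pawl clicks over the teeth and the ram stays. A full stroke gives 15 to 21 mm.
- handle: Black rubber grip atop the red lever, a cylinder 22 mm in diameter, 50 mm long along the lever. Origin: its middle, 108 mm from the lever's pivot line, which runs along press y, 45 mm above the table at press x = -105 mm; its z points up the lever. A light spring returns it (2 to 3 N here); holding it with the pointer in the green takes some 7 to 11 N.
- soup_can: Bystander: red soup can, standing on the table; origin at the centre of its underside. Height 100, diameter 66 mm.
- peanut_jar: Bystander: brown jar, standing on the table; origin at the centre of its underside. Height 110, diameter 70 mm.
- juice_green: Bystander: green bottle, standing on the table; origin at the centre of its underside. Height 150, diameter 52 mm.
- juice_blue: Bystander: blue bottle, standing on the table; origin at the centre of its underside. Height 150, diameter 52 mm.
- pudding_a: Bystander: brown pudding cup, standing on the table; origin at the centre of its underside. Height 65, diameter 72 mm.
- pudding_b: Bystander: second brown pudding cup, standing on the table; origin at the centre of its underside. Height 65, diameter 72 mm.
Things that resemble listed ones, but are neither listed nor needed, are in the scene too. What is shaped like the carton but pink or purple is not meant.

How it is judged:
On the way:
1. the carton stands on the bed against the fixed jaw, the pad not yet touching it (x of carton in the frame of jaw between -0.03 and -0.022 m and y of carton in the frame of jaw between -0.015 and 0.015 m and z of carton in the frame of jaw between -0.004 and 0.004 m and angle between carton's own z axis and vertical below 0.1 rad and angle between the x axis of carton and the x axis of jaw, either way round below 0.1 rad and contact force between pad_plate and carton below 0.3 N), for 0.2 s.
At the end, for the whole second after the job is handed in: Carton upright and square (0.1 rad) on the bed, within 5 mm of the fixed jaw, 15 mm of its middle, still, clear of the fingers; pad spring pressed in 8 to 18 mm (green), pad on carton over 7 N, carton on jaw over 4 N; fingers hold the pushed handle (over 1 N) (x of carton in the frame of jaw between -0.03 and -0.022 m and y of carton in the frame of jaw between -0.015 and 0.015 m and z of carton in the frame of jaw between -0.004 and 0.004 m and angle between carton's own z axis and vertical below 0.1 rad and angle between the x axis of carton and the x axis of jaw, either way round below 0.1 rad and value of joint pad between 0.008 and 0.018 m and contact force between pad_plate and carton above 7 N and contact force between jaw and carton above 4 N and value of joint lever above 0.03 rad and contact force between the fingers and handle above 1 N and contact force between the fingers and carton below 0.5 N and linear speed of carton below 0.02 m/s); the arm keeps its last pose, push and grip.
It fails at once if the carton is crushed: the pad presses it with more than 28 N (pad pressed in past about 23 mm) (contact force between pad_plate and carton above 28 N).
It fails at once if the ram or pad is pushed by hand, with more than 4 N (contact force between any of the fingers, the arm and ram above 4 N).
It fails at once if another item is knocked over or shifted by more than 30 mm (distance of any of soup_can, peanut_jar, juice_green, juice_blue, pudding_a, pudding_b from where it was at the start of the episode above 0.03 m or angle between any of soup_can, peanut_jar, juice_green, juice_blue, pudding_a, pudding_b's own z axis and vertical above 0.3 rad).
It also fails if it takes over 69 s, if anything falls off the work surface, if the arm or the gripper's body presses on something with over 40 N, if the wrist force passes 120 N, or if a joint passes its speed limit or range.

## Working session

There is one attempt and no reset: what is moved stays moved. The work goes in short steps, Python scripts to look and compute and a tool call to move; the robot and the scene stay as the last step left them, time stands still between calls to the robot, and variables do not carry over. Pictures are saved under pics/ and viewed, at most 10 in all, crops included, and the job is handed in when it is done.

Besides the shell and the picture viewer there is one more tool, called after "Request:" as name(argument=value, ...), one argument or row to a line, values as JSON. apply_moves: Moves the arm, as the interface text tells. Shifts and turns lie within -1 to 1; 1 stands for 100 mm of shift or 180 degrees of turn. Its arguments: {"type":"object","properties":{"moves":{"type":"array"},"claw":{"type":"number"},"newtons":{"type":"number"}},"required":["moves"]}

```bash
mkdir -p pics; python3 - <<'E'
from plant import bot, vision
import cv2,json
s=bot.state();print({k:s[k] for k in('time','tool_pos','tcp_rot','force','grip_width')})
for c in('scene','top'):
    d=vision.read_camera(c);cv2.imwrite(f'pics/{c}0.png',d['frame'][:,:,::-1])
    print(c,d['fx'],d['fy'],d['cx'],d['cy'],d['R'],d['t'])
    for q in('carton','press','jaw','pad_plate','handle','ram'):
        print(q,[(r['position'],round(r['score'],2)) for r in vision.pinpoint(c,q)][:4])
d=vision.read_camera('wrist');print({k:d[k] for k in d if k!='frame'})
E
```

```text
{'time': 0.0, 'tool_pos': array([ 0.27953843, -0.55885591,  0.40400664]), 'tcp_rot': array([-3.05635175e+00, -7.21794451e-01,  6.15424746e-04]), 'force': array([0.32712146, 0.14231995, 0.79674534]), 'grip_width': 0.09377925953273178}
scene 542.3007517634197 542.3007517634197 321.1067185080673 235.21738881618614 [[ 0.18971934  0.98182987 -0.00408325]
 [ 0.75827213 -0.14916056 -0.63464518]
 [-0.62372265  0.11730825 -0.77279288]] [-0.23576746 -0.28436826  1.79662004]
carton [([405.3, 218.1], 0.91), ([374.1, 239.5], 0.77), ([358.6, 186.7], 0.68), ([340.7, 210.9], 0.64)]
press [([272.2, 286.7], 0.77), ([281.7, 282.9], 0.73)]
jaw [([318.5, 267.1], 0.75)]
pad_plate [([290.9, 264.7], 0.67)]
handle [([281.0, 286.9], 0.61), ([213.3, 266.4], 0.44)]
ram [([404.3, 293.4], 0.75), ([280.9, 284.4], 0.7)]
top 479.66082974862337 479.66082974862337 318.141709756642 240.66742160441356 [[ 0.01697359 -0.99961615  0.02189649]
 [-0.98953827 -0.0199324  -0.14288707]
 [ 0.14326867 -0.01924211 -0.98949676]] [0.10310108 0.52598442 1.01632518]
carton [([226.9, 372.4], 0.93), ([173.4, 304.3], 0.9), ([267.6, 329.7], 0.6), ([228.5, 275.4], 0.56)]
press [([364.3, 230.3], 0.97), ([372.1, 133.9], 0.55)]
jaw [([305.6, 240.5], 0.7), ([316.6, 137.0], 0.45)]
pad_plate [([340.7, 231.9], 0.69), ([315.4, 135.7], 0.35)]
handle [([443.5, 211.8], 0.68)]
ram [([358.1, 231.7], 0.75), ([414.3, 149.6], 0.46), ([167.9, 241.7], 0.21)]
{'fx': 371.64829954431775, 'fy': 371.64829954431775, 'cx': 321.5081715514622, 'cy': 233.84749695557306, 'hand_eye': array([[ 3.21303377e-04, -9.59523413e-01, -2.81628687e-01,
         8.16237165e-02],
       [ 9.99999947e-01,  3.21654049e-04,  4.49839471e-05,
         3.45567401e-04],
       [ 4.74238570e-05, -2.81628687e-01,  9.59523465e-01,
         2.09589172e-02],
       [ 0.00000000e+00,  0.00000000e+00,  0.00000000e+00,
         1.00000000e+00]])}
```

View pics/scene0.png

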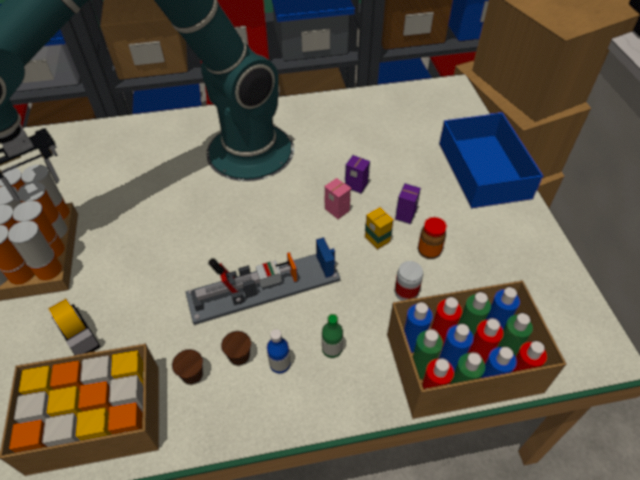

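View pics/top0.png

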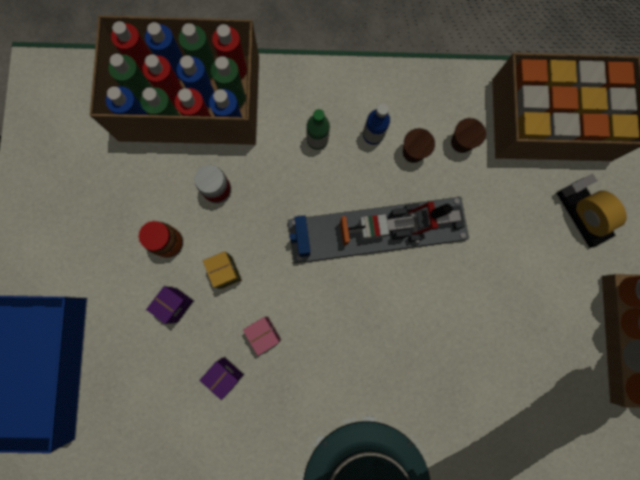

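Candidates, top image: yellow carton (221,271), pink (262,337), purple (170,304), purple (222,378). The scene camera also shows small yellow boxes in the crate at bottom left. I choose the yellow carton with the green band at scene (378,228), and will check it in a crop.

```bash
cat > h.py <<'E'
import numpy as np, cv2
from scipy.spatial.transform import Rotation as Ro
def w(cam,px,z):
    R=np.array(cam['R']);t=np.array(cam['t']);C=-R.T@t
    d=R.T@np.array([(px[0]-cam['cx'])/cam['fx'],(px[1]-cam['cy'])/cam['fy'],1]);return C+d*(z-C[2])/d[2]
def ray(cam,px):
    R=np.array(cam['R']);C=-R.T@np.array(cam['t']);d=R.T@np.array([(px[0]-cam['cx'])/cam['fx'],(px[1]-cam['cy'])/cam['fy'],1]);return C,d/np.linalg.norm(d)
def wrist_ray(cam,px,s):
    v=np.array([px[0]-cam['cx'],px[1]-cam['cy']])/cam['fx'];th=np.linalg.norm(v)
    d=np.r_[np.sin(th)*v/(th+1e-12),np.cos(th)];H=np.array(cam['hand_eye']);R=Ro.from_rotvec(s['tcp_rot']).as_matrix()
    return R@H[:3,3]+s['tool_pos'],R@H[:3,:3]@d
def wz(cam,px,s,z):
    C,d=wrist_ray(cam,px,s);return C+d*(z-C[2])/d[2]
def move(s,pos,rot):
    "scaled shift and turn from state s (tool axes) to TCP pos, rot(vec)"
    R=Ro.from_rotvec(s['tcp_rot']);return (R.inv().apply(np.array(pos)-s['tool_pos'])/.1).round(3),((R.inv()*Ro.from_rotvec(rot)).as_rotvec()/np.pi).round(4)
def down(yaw): # tool z down, tool y (closing line) at world angle yaw
    y=np.array([np.cos(yaw),np.sin(yaw),0]);z=np.array([0,0,-1.]);return Ro.from_matrix(np.c_[np.cross(y,z),y,z]).as_rotvec()
E
python3 - <<'E'
from h import *
from plant import bot,vision
s=vision.read_camera('scene');t=vision.read_camera('top')
for n,ps,pt,z in(('carton',(374.1,239.5),(228.5,275.4),0),('jaw',(318.5,267.1),(305.6,240.5),.02),('press',(272.2,286.7),(364.3,230.3),0),('pad',(290.9,264.7),(340.7,231.9),.058)):
    print(n,w(s,ps,z).round(3),w(t,pt,z).round(3))
for p in((289,217),(463,198),(468,240),(293,264)):print('base',w(t,p,.02).round(4))
hsv=cv2.cvtColor(t['frame'],cv2.COLOR_RGB2HSV)
m=cv2.inRange(hsv,(15,120,90),(32,255,255));m[:, :190]=0;m[:,250:]=0;m[:240]=0;m[300:]=0
c=max(cv2.findContours(m,0,1)[0],key=cv2.contourArea);b=cv2.boxPoints(cv2.minAreaRect(c))
print(b,[w(t,p,.1).round(4) for p in b])
for q in('soup_can','peanut_jar','juice_green','juice_blue'):
  for r in vision.pinpoint('top',q)[:2]:print(q,r['score'],w(t,r['position'],0).round(3))
a=cv2.resize(s['frame'][180:300,340:440],(500,600),interpolation=2)
a2=cv2.resize(s['frame'][225:325,180:345],None,fx=1.8,fy=1.8)
cv2.imwrite('pics/crop1.png',a[:,:,::-1])
b=cv2.resize(t['frame'][185:295,190:480],(800,303),interpolation=2);cv2.imwrite('pics/crop2.png',b[:,:,::-1])
E
```

```text
carton [0.452 0.307 0.   ] [0.447 0.312 0.   ]
jaw [0.531 0.13  0.02 ] [0.526 0.14  0.02 ]
press [ 0.556 -0.001  0.   ] [0.555 0.007 0.   ]
pad [0.537 0.056 0.058] [0.541 0.065 0.058]
base [0.5787 0.1788 0.02  ]
base [ 0.6311 -0.2153  0.02  ]
base [ 0.5347 -0.2241  0.02  ]
base [0.4731 0.1673 0.02  ]
[[201.48276 260.79312]
 [225.01724 250.70692]
 [236.2414  276.89658]
 [212.70691 286.9828 ]] [array([0.4686, 0.3512, 0.1   ]), array([0.4902, 0.3043, 0.1   ]), array([0.4371, 0.2792, 0.1   ]), array([0.4158, 0.3258, 0.1   ])]
soup_can 0.58 [0.649 0.344 0.   ]
peanut_jar 0.75 [0.516 0.453 0.   ]
juice_green 0.83 [0.778 0.122 0.   ]
juice_blue 0.69 [ 0.778 -0.013  0.   ]
```

View pics/crop1.png

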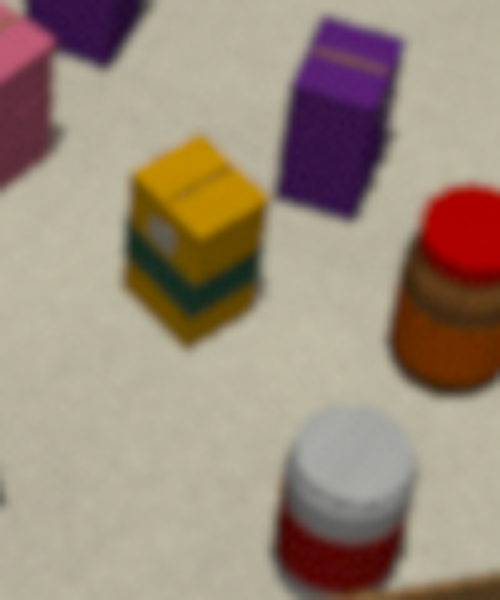

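View pics/crop2.png

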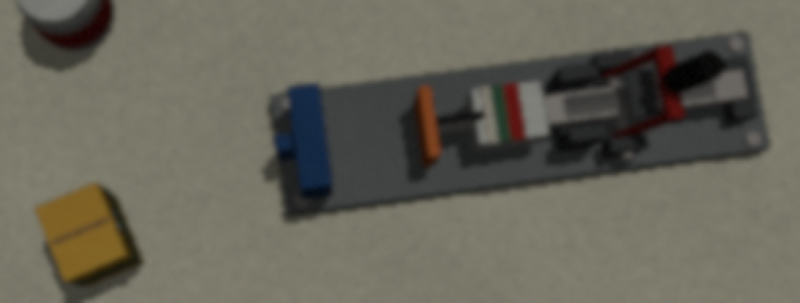

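Crop 1 confirms it: yellow, green band, white label. Crop 2 shows the bed, with a free gap between the blue jaw and the orange pad.

```bash
python3 - <<'E'
from h import *
from plant import bot
print(move(bot.state(),[.453,.315,.404],down(np.radians(25.3))))
E
```

```text
(array([ 5.461e+00, -7.041e+00,  6.000e-03]), array([-0.    ,  0.    , -0.4929]))
```

Request:
apply_moves(
  moves=[
    {"translation":[0.08,-0.1,0],"dr":[0,0,-0.04]},
    {"translation":[0.16,-0.2,0],"dr":[0,0,-0.08]},
    {"translation":[0.24,-0.3,0],"dr":[0,0,-0.13]},
    {"translation":[0.32,-0.4,0],"dr":[0,0,-0.18]},
    {"translation":[0.4,-0.5,0],"dr":[0,0,-0.225]},
    {"translation":[0.48,-0.6,0],"dr":[0,0,-0.27]},
    {"translation":[0.56,-0.7,0],"dr":[0,0,-0.315]},
    {"translation":[0.64,-0.8,0],"dr":[0,0,-0.36]},
    {"translation":[0.72,-0.9,0],"dr":[0,0,-0.405]},
    {"translation":[0.78,-1,0],"dr":[0,0,-0.45]},
  ],
  claw=1,
)

```text
time: 2.05
tool_pos: [0.3049, -0.434, 0.4047]
tcp_rot: [1.848, 2.54, -0.0]
force: [-0.2, -1.6, -1.3]
grip_width: 0.0938
grasp_force: 0.0
```

```bash
python3 - <<'E'
from h import *
from plant import bot
s=bot.state();print(s['time'],s['tool_pos'],s['joints'],move(s,[.453,.315,.404],down(np.radians(25.3))))
E
```

```text
2.05 [ 0.30485345 -0.43402014  0.4047135 ] [ 1.15760209  0.26281511 -0.30260205  1.84066902  0.08933492  1.05115161
  1.13318408] (array([6.671e+00, 3.715e+00, 6.000e-03]), array([ 0.   ,  0.   , -0.041]))
```

Request:
apply_moves(
  moves=[
    {"translation":[0.1,0.1,0],"dr":[0,0,-0.01]},
    {"translation":[0.2,0.2,0],"dr":[0,0,-0.02]},
    {"translation":[0.3,0.3,0],"dr":[0,0,-0.03]},
    {"translation":[0.4,0.4,0],"dr":[0,0,-0.041]},
    {"translation":[0.5,0.5,0],"dr":[0,0,-0.041]},
    {"translation":[0.6,0.6,0],"dr":[0,0,-0.041]},
    {"translation":[0.7,0.7,0],"dr":[0,0,-0.041]},
    {"translation":[0.8,0.8,0],"dr":[0,0,-0.041]},
    {"translation":[0.9,0.9,0],"dr":[0,0,-0.041]},
    {"translation":[1,1,0],"dr":[0,0,-0.041]},
  ],
)

```text
time: 3.05
tool_pos: [0.3703, -0.308, 0.4046]
tcp_rot: [-1.689, -2.649, 0.0]
force: [-0.1, 0.5, 0.3]
grip_width: 0.094
grasp_force: 0.0
```

Request:
apply_moves(
  moves=[
    {"translation":[0.1,0.1,0],"dr":[0,0,0]},
    {"translation":[0.2,0.2,0],"dr":[0,0,0]},
    {"translation":[0.3,0.3,0],"dr":[0,0,0]},
    {"translation":[0.4,0.4,0],"dr":[0,0,0]},
    {"translation":[0.5,0.5,0],"dr":[0,0,0]},
    {"translation":[0.6,0.6,0],"dr":[0,0,0]},
    {"translation":[0.7,0.7,0],"dr":[0,0,0]},
    {"translation":[0.8,0.8,0],"dr":[0,0,0]},
    {"translation":[0.9,0.9,0],"dr":[0,0,0]},
    {"translation":[1,1,0],"dr":[0,0,0]},
  ],
)

```text
time: 4.05
tool_pos: [0.4185, -0.1751, 0.4047]
tcp_rot: [-1.689, -2.649, 0.0]
force: [-0.4, 0.6, -0.1]
grip_width: 0.0938
grasp_force: 0.0
```

Request:
apply_moves(
  moves=[
    {"translation":[0.1,0.05,0],"dr":[0,0,0]},
    {"translation":[0.2,0.1,0],"dr":[0,0,0]},
    {"translation":[0.3,0.15,0],"dr":[0,0,0]},
    {"translation":[0.4,0.2,0],"dr":[0,0,0]},
    {"translation":[0.5,0.25,0],"dr":[0,0,0]},
    {"translation":[0.6,0.3,0],"dr":[0,0,0]},
    {"translation":[0.7,0.35,0],"dr":[0,0,0]},
    {"translation":[0.8,0.4,0],"dr":[0,0,0]},
    {"translation":[0.9,0.45,0],"dr":[0,0,0]},
    {"translation":[1,0.5,0],"dr":[0,0,0]},
  ],
)

```text
time: 5.05
tool_pos: [0.4214, -0.0635, 0.4046]
tcp_rot: [-1.689, -2.649, -0.0]
force: [0.0, 0.4, 0.3]
grip_width: 0.0938
grasp_force: 0.0
```

```bash
python3 - <<'E'
from h import *
from plant import bot
s=bot.state();print(s['time'],s['tool_pos'],s['joints'],move(s,[.453,.315,.404],down(np.radians(25.3))))
E
```

```text
5.05 [ 0.42140012 -0.06354316  0.40464885] [ 0.68562685  0.08575209 -0.63326365  2.06133821  0.05973342  1.01195206
  0.45795699] (array([3.299, 1.884, 0.007]), array([-0.    , -0.    , -0.0019]))
```

Request:
apply_moves(
  moves=[
    {"translation":[0.1,0.06,0],"dr":[0,0,0]},
    {"translation":[0.2,0.12,0],"dr":[0,0,0]},
    {"translation":[0.3,0.18,0],"dr":[0,0,0]},
    {"translation":[0.4,0.24,0],"dr":[0,0,0]},
    {"translation":[0.5,0.3,0],"dr":[0,0,0]},
    {"translation":[0.6,0.36,0],"dr":[0,0,0]},
    {"translation":[0.7,0.42,0],"dr":[0,0,0]},
    {"translation":[0.8,0.48,0],"dr":[0,0,0]},
    {"translation":[0.9,0.54,0],"dr":[0,0,0]},
    {"translation":[1,0.6,0],"dr":[0,0,0]},
  ],
)

```text
time: 6.05
tool_pos: [0.4336, 0.0525, 0.4047]
tcp_rot: [-1.689, -2.649, -0.0]
force: [-0.2, -0.6, 0.3]
grip_width: 0.0939
grasp_force: 0.0
```

```bash
python3 - <<'E'
from h import *
from plant import bot,vision
s=bot.state();d=vision.read_camera('wrist');cv2.imwrite('pics/w1.png',d['frame'][:,:,::-1])
print(s['time'],s['tool_pos'],s['tcp_rot'])
for q,z in(('jaw',.02),('pad_plate',.058),('press',0),('handle',.148),('carton',0)):
  for r in vision.pinpoint('wrist',q)[:3]:print(q,r['score'],r['position'],wz(d,r['position'],s,z).round(4))
E
```

```text
6.05 [0.43363882 0.05247342 0.40465235] [-1.68893959e+00 -2.64884578e+00 -1.17027542e-04]
jaw 0.64 [439.0, 176.4] [0.526  0.1353 0.02  ]
pad_plate 0.56 [425.3, 258.2] [0.5391 0.0599 0.058 ]
press 0.56 [396.8, 285.5] [0.5501 0.005  0.    ]
carton 0.66 [290.1, 11.2] [0.3164 0.2263 0.    ]
carton 0.49 [426.8, 260.4] [ 0.5671  0.0464 -0.    ]
```

View pics/w1.png

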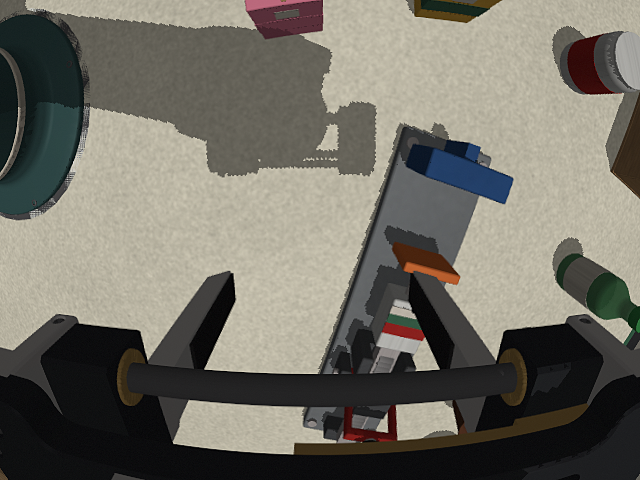

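The wrist view shows the press bed with its left edge from (401,127) to (310,410), the jaw at (460,172), the pad at (426,262) and the can at (600,62). I'll zoom in on the jaw and pad.

```bash
python3 - <<'E'
from h import *
from plant import bot,vision
f=cv2.imread('pics/w1.png');cv2.imwrite('pics/w1c.png',cv2.resize(f[115:295,330:530],(660,594),interpolation=cv2.INTER_CUBIC))
E
```

```text
(no output)
```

View pics/w1c.png

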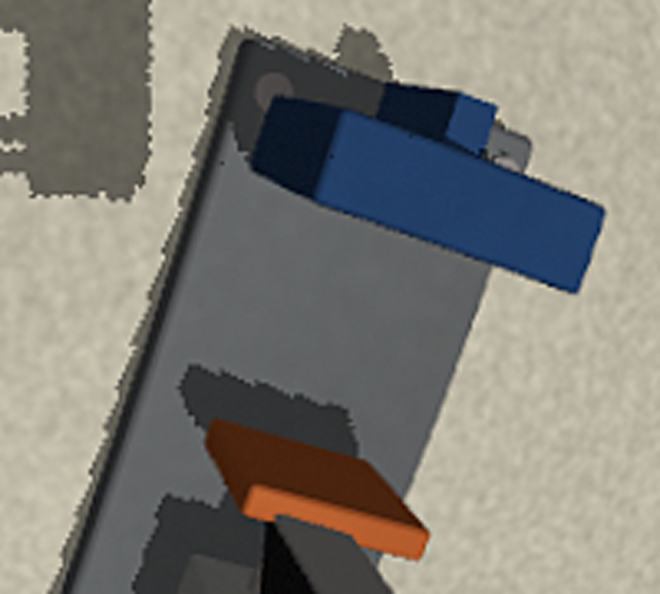

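The crop shows the jaw's top front edge from (426,177) to (505,204), the pad's top face edge from (406,263) to (460,276), and its bottom edge from (393,242) to (441,254).

```bash
python3 - <<'E'
from h import *
from plant import bot,vision
s=bot.state();d=vision.read_camera('wrist')
P=lambda p,z:wz(d,(330+p[0]/3.3,115+p[1]/3.3),s,z)[:2]
def seg(n,a,b,z):
    a=P(a,z);b=P(b,z);v=b-a;print(n,a.round(4),b.round(4),'mid',((a+b)/2).round(4),'len',np.linalg.norm(v).round(4),'ang',np.degrees(np.arctan2(v[1],v[0])).round(2));return a,b
j=seg('jawtopfront',(317,204),(577,293),.095);seg('jawtopback',(347,110),(605,210),.095)
p=seg('padtop',(252,487),(428,530),.088);q=seg('padbot',(207,420),(365,460),.028)
seg('baseleft',(250,40),(68,590),.02);print('jawbotcorner',P((252,168),.02))
a=np.radians(98.2);u=np.array([np.cos(a),np.sin(a)])
for n,x in(('top',p),('bot',q)):print('gap',n,(sum(j)/2-sum(x)/2)@u)
E
```

```text
jawtopfront [0.4899 0.1267] [0.5659 0.1394] mid [0.5279 0.133 ] len 0.077 ang 9.44
jawtopback [0.4861 0.1506] [0.5622 0.1621] mid [0.5241 0.1564] len 0.0769 ang 8.65
padtop [0.5124 0.0539] [0.5649 0.0634] mid [0.5387 0.0587] len 0.0533 ang 10.33
padbot [0.5117 0.0529] [0.5653 0.0629] mid [0.5385 0.0579] len 0.0545 ang 10.53
baseleft [0.4722 0.1621] [ 0.5004 -0.0197] mid [0.4863 0.0712] len 0.184 ang -81.21
jawbotcorner [0.49014886 0.12777526]
gap top 0.07515232890147885
gap bot 0.07591702383148563
```

Request:
apply_moves(
  moves=[
    {"translation":[0.1,0.06,0],"dr":[0,0,0]},
    {"translation":[0.2,0.12,0],"dr":[0,0,0]},
    {"translation":[0.3,0.18,0],"dr":[0,0,0]},
    {"translation":[0.4,0.24,0],"dr":[0,0,0]},
    {"translation":[0.5,0.3,0],"dr":[0,0,0]},
    {"translation":[0.6,0.36,0],"dr":[0,0,0]},
    {"translation":[0.7,0.42,0],"dr":[0,0,0]},
    {"translation":[0.8,0.48,0],"dr":[0,0,0]},
    {"translation":[0.9,0.54,0],"dr":[0,0,0]},
    {"translation":[1,0.6,0],"dr":[0,0,0]},
  ],
)

```text
time: 7.4
tool_pos: [0.446, 0.1674, 0.4046]
tcp_rot: [1.69, 2.648, -0.0]
force: [-0.6, 0.1, 0.4]
grip_width: 0.0937
grasp_force: 0.0
```

Request:
apply_moves(
  moves=[
    {"translation":[0.1,0.06,0],"dr":[0,0,0]},
    {"translation":[0.2,0.12,0],"dr":[0,0,0]},
    {"translation":[0.3,0.18,0],"dr":[0,0,0]},
    {"translation":[0.4,0.24,0],"dr":[0,0,0]},
    {"translation":[0.5,0.3,0],"dr":[0,0,0]},
    {"translation":[0.6,0.36,0],"dr":[0,0,0]},
    {"translation":[0.7,0.42,0],"dr":[0,0,0]},
    {"translation":[0.8,0.48,0],"dr":[0,0,0]},
    {"translation":[0.9,0.54,0],"dr":[0,0,0]},
    {"translation":[1,0.6,0],"dr":[0,0,0]},
  ],
)

```text
time: 8.4
tool_pos: [0.4581, 0.2844, 0.4046]
tcp_rot: [-1.689, -2.649, -0.0]
force: [0.7, -0.3, -0.7]
grip_width: 0.0941
grasp_force: 0.0
```

```bash
python3 - <<'E'
from h import *
from plant import bot,vision
s=bot.state();d=vision.read_camera('wrist');f=d['frame'];cv2.imwrite('pics/w2.png',f[:,:,::-1])
print(s['time'],s['tool_pos'],s['tcp_rot'],move(s,[.453,.315,.404],down(np.radians(25.3))))
hsv=cv2.cvtColor(f,cv2.COLOR_RGB2HSV);m=cv2.inRange(hsv,(15,120,60),(32,255,255))
for c in cv2.findContours(m,0,1)[0]:
  if cv2.contourArea(c)>300:print(cv2.contourArea(c),cv2.boundingRect(c))
E
```

```text
8.4 [0.45812083 0.2844164  0.4046491 ] [-1.68895423e+00 -2.64887011e+00 -3.07407507e-05] (array([0.299, 0.083, 0.007]), array([-0.    , -0.    , -0.0019]))
2970.5 (294, 404, 295, 51)
685.0 (499, 349, 28, 57)
692.5 (117, 349, 28, 57)
4790.5 (291, 159, 78, 66)
```

View pics/w2.png

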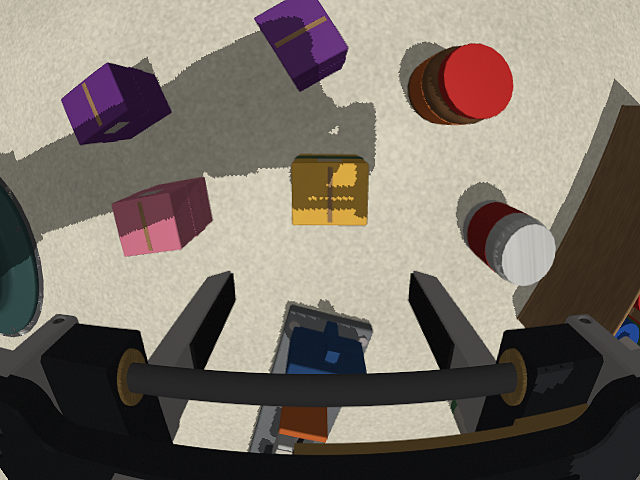

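The wrist view shows the carton's top face spanning (291,160) to (369,226), square to the tool. The neighbours (pink at 160,215, purple at 300,45, can at 510,240) are clear of the finger paths.

```bash
python3 - <<'E'
from h import *
from plant import bot,vision
s=bot.state();d=vision.read_camera('wrist')
c=[wz(d,p,s,.1)[:2] for p in((292,161),(369,160),(368,225.5),(291,226))]
for i in range(4):
    v=c[(i+1)%4]-c[i];print(c[i].round(4),np.linalg.norm(v).round(4),np.degrees(np.arctan2(v[1],v[0])).round(1))
m=np.mean(c,0);print(m);print(move(s,[*m,.255],down(np.radians(25.3))))
E
```

```text
[0.4129 0.3277] 0.0589 26.0
[0.4659 0.3535] 0.052 -64.3
[0.4884 0.3066] 0.0611 -154.5
[0.4332 0.2804] 0.0515 113.2
[0.45009103 0.31703564]
(array([0.314, 0.061, 1.498]), array([ 0.0001, -0.0003, -0.0015]))
```

Request:
apply_moves(
  moves=[
    {"translation":[0.1,0.02,0],"dr":[0,0,0]},
    {"translation":[0.2,0.04,0.1],"dr":[0,0,0]},
    {"translation":[0.31,0.06,0.2],"dr":[0,0,0]},
    {"translation":[0.31,0.06,0.3],"dr":[0,0,0]},
    {"translation":[0.31,0.06,0.4],"dr":[0,0,0]},
    {"translation":[0.31,0.06,0.5],"dr":[0,0,0]},
    {"translation":[0.31,0.06,0.6],"dr":[0,0,0]},
    {"translation":[0.31,0.06,0.7],"dr":[0,0,0]},
    {"translation":[0.31,0.06,0.8],"dr":[0,0,0]},
    {"translation":[0.31,0.06,0.85],"dr":[0,0,0]},
  ],
)

```text
time: 9.5
tool_pos: [0.4503, 0.3139, 0.3186]
tcp_rot: [-1.689, -2.648, 0.001]
force: [-0.0, -0.3, -0.5]
grip_width: 0.0941
grasp_force: 0.0
```

Request:
apply_moves(
  moves=[
    {"translation":[0,0,0.1],"dr":[0,0,0]},
    {"translation":[0,0,0.2],"dr":[0,0,0]},
    {"translation":[0,0,0.3],"dr":[0,0,0]},
    {"translation":[0,0,0.4],"dr":[0,0,0]},
    {"translation":[0,0,0.5],"dr":[0,0,0]},
    {"translation":[0,0,0.6],"dr":[0,0,0]},
    {"translation":[0,0,0.68],"dr":[0,0,0]},
    {"translation":[0,0,0.7],"dr":[0,0,0]},
    {"translation":[0,0,0.7],"dr":[0,0,0]},
    {"translation":[0,0,0.7],"dr":[0,0,0]},
  ],
)

```text
time: 10.5
tool_pos: [0.4504, 0.3142, 0.25]
tcp_rot: [1.689, 2.649, 0.001]
force: [-0.3, 0.7, 0.3]
grip_width: 0.0937
grasp_force: 0.0
```

Request:
apply_moves(
  moves=[
    {"translation":[0,0,0],"dr":[0,0,0]},
    {"translation":[0,0,0],"dr":[0,0,0]},
    {"translation":[0,0,0],"dr":[0,0,0]},
    {"translation":[0,0,0],"dr":[0,0,0]},
    {"translation":[0,0,0],"dr":[0,0,0]},
    {"translation":[0,0,0],"dr":[0,0,0]},
    {"translation":[0,0,0],"dr":[0,0,0]},
    {"translation":[0,0,0],"dr":[0,0,0]},
    {"translation":[0,0,0],"dr":[0,0,0]},
    {"translation":[0,0,0],"dr":[0,0,0]},
  ],
  claw=-1,
  newtons=25,
)

```text
time: 11.5
tool_pos: [0.4504, 0.3141, 0.2497]
tcp_rot: [-1.689, -2.649, -0.0]
force: [1.4, 0.7, 2.9]
grip_width: 0.0599
grasp_force: 25.0
```

```bash
python3 - <<'E'
from h import *
from plant import bot
s=bot.state();u=np.array([np.cos(np.radians(99)),np.sin(np.radians(99))])
g=np.array([.528,.133])-.037*u
print(s['time'],s['tool_pos'],g,move(s,[*g,s['tool_pos'][2]+.07],down(np.radians(9))))
E
```

```text
11.5 [0.45041487 0.31412863 0.24973539] [0.53378808 0.09645553] (array([-2.325, -0.162, -0.7  ]), array([ 0.    , -0.0001,  0.0886]))
```

Request:
apply_moves(
  moves=[
    {"translation":[0,0,-0.1],"dr":[0,0,0]},
    {"translation":[0,0,-0.2],"dr":[0,0,0]},
    {"translation":[0,0,-0.32],"dr":[0,0,0]},
    {"translation":[0,0,-0.44],"dr":[0,0,0]},
    {"translation":[-0.1,0,-0.56],"dr":[0,0,0.01]},
    {"translation":[-0.2,-0.02,-0.68],"dr":[0,0,0.02]},
    {"translation":[-0.3,-0.05,-0.8],"dr":[0,0,0.04]},
    {"translation":[-0.4,-0.08,-0.9],"dr":[0,0,0.06]},
    {"translation":[-0.5,-0.12,-0.97],"dr":[0,0,0.08]},
    {"translation":[-0.6,-0.16,-1],"dr":[0,0,0.089]},
  ],
)

```text
time: 12.5
tool_pos: [0.4612, 0.2519, 0.3504]
tcp_rot: [2.047, 2.382, 0.001]
force: [0.3, 0.0, -3.8]
grip_width: 0.0601
grasp_force: 25.0
```

```bash
python3 - <<'E'
from h import *
from plant import bot
s=bot.state()
print(s['time'],s['tool_pos'],s['grip_width'],s['force'],move(s,[.5338,.0965,.365],down(np.radians(9))))
E
```

```text
12.5 [0.46124559 0.25192269 0.35043607] 0.06014702170122953 [ 0.33991742  0.04552764 -3.82773286] (array([-1.646,  0.483, -0.145]), array([ 0.0002,  0.    , -0.0019]))
```

Request:
apply_moves(
  moves=[
    {"translation":[0,0.05,-0.06],"dr":[0,0,0]},
    {"translation":[-0.1,0.1,-0.12],"dr":[0,0,0]},
    {"translation":[-0.2,0.15,-0.15],"dr":[0,0,0]},
    {"translation":[-0.3,0.2,-0.15],"dr":[0,0,0]},
    {"translation":[-0.42,0.25,-0.15],"dr":[0,0,0]},
    {"translation":[-0.54,0.3,-0.15],"dr":[0,0,0]},
    {"translation":[-0.66,0.35,-0.15],"dr":[0,0,0]},
    {"translation":[-0.78,0.4,-0.15],"dr":[0,0,0]},
    {"translation":[-0.9,0.45,-0.15],"dr":[0,0,0]},
    {"translation":[-1,0.48,-0.15],"dr":[0,0,0]},
  ],
)

```text
time: 13.5
tool_pos: [0.5248, 0.1605, 0.3646]
tcp_rot: [-2.042, -2.387, 0.0]
force: [0.6, 0.8, -2.9]
grip_width: 0.06
grasp_force: 25.0
```

Request:
apply_moves(
  moves=[
    {"translation":[-0.1,0,0],"dr":[0,0,0]},
    {"translation":[-0.2,0,0],"dr":[0,0,0]},
    {"translation":[-0.3,0,0],"dr":[0,0,0]},
    {"translation":[-0.4,0,0],"dr":[0,0,0]},
    {"translation":[-0.5,0,0],"dr":[0,0,0]},
    {"translation":[-0.6,0,0],"dr":[0,0,0]},
    {"translation":[-0.65,0,0],"dr":[0,0,0]},
    {"translation":[-0.65,0,0],"dr":[0,0,0]},
    {"translation":[-0.65,0,0],"dr":[0,0,0]},
    {"translation":[-0.65,0,0],"dr":[0,0,0]},
  ],
)

```text
time: 14.5
tool_pos: [0.5341, 0.0979, 0.3647]
tcp_rot: [-2.041, -2.388, -0.0]
force: [0.1, 0.8, -1.8]
grip_width: 0.0602
grasp_force: 25.0
```

```bash
python3 - <<'E'
from h import *
from plant import bot,vision
s=bot.state()
print(s['time'],s['tool_pos'],move(s,[.5338,.0965,.270],down(np.radians(9))))
f=vision.read_camera('wrist')['frame'];a=f[60:420,120:520];g=vision.read_camera('scene')['frame'][200:330,190:360]
g=cv2.resize(g,(400,306),interpolation=2)
o=np.hstack([a[:360],np.pad(g,((0,54),(0,0),(0,0)))]);cv2.imwrite('pics/m1.png',o[:,:,::-1])
E
```

```text
14.5 [0.53411412 0.09787852 0.36467639] (array([-0.013, -0.005,  0.947]), array([-0.    , -0.0001, -0.0001]))
```

View pics/m1.png

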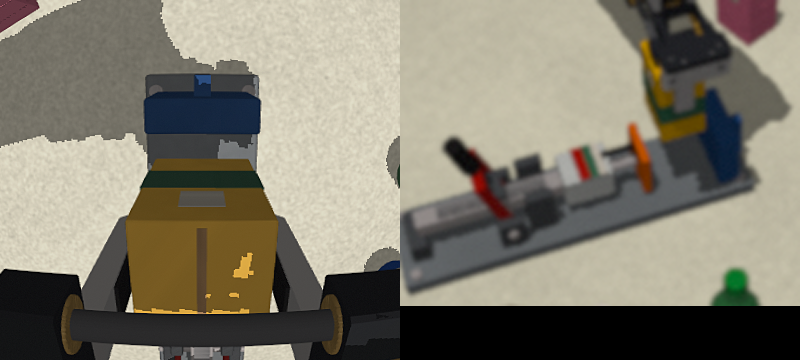

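The carton is square and centred with the jaw: jaw columns 144–260, carton centred at about 202. Lowering it now.

Request:
apply_moves(
  moves=[
    {"translation":[0,0,0.1],"dr":[0,0,0]},
    {"translation":[0,0,0.2],"dr":[0,0,0]},
    {"translation":[0,0,0.32],"dr":[0,0,0]},
    {"translation":[0,0,0.44],"dr":[0,0,0]},
    {"translation":[0,0,0.56],"dr":[0,0,0]},
    {"translation":[0,0,0.68],"dr":[0,0,0]},
    {"translation":[0,0,0.78],"dr":[0,0,0]},
    {"translation":[0,0,0.86],"dr":[0,0,0]},
    {"translation":[0,0,0.92],"dr":[0,0,0]},
    {"translation":[0,0,0.94],"dr":[0,0,0]},
  ],
)

```text
time: 15.6
tool_pos: [0.5342, 0.0974, 0.2701]
tcp_rot: [-2.041, -2.387, 0.001]
force: [0.1, 0.3, -2.9]
grip_width: 0.0598
grasp_force: 25.0
```

Request:
apply_moves(
  moves=[
    {"translation":[0,0,0.005],"dr":[0,0,0]},
    {"translation":[0.01,0,0.01],"dr":[0,0,0]},
    {"translation":[0.02,0,0.01],"dr":[0,0,0]},
    {"translation":[0.03,0,0.01],"dr":[0,0,0]},
    {"translation":[0.04,0,0.01],"dr":[0,0,0]},
    {"translation":[0.05,0,0.01],"dr":[0,0,0]},
    {"translation":[0.06,0,0.01],"dr":[0,0,0]},
    {"translation":[0.06,0,0.01],"dr":[0,0,0]},
    {"translation":[0.06,0,0.01],"dr":[0,0,0]},
    {"translation":[0.06,0,0.01],"dr":[0,0,0]},
  ],
)

```text
time: 16.6
tool_pos: [0.5333, 0.1034, 0.2697]
tcp_rot: [-2.042, -2.388, -0.0]
force: [-1.3, 0.6, 0.3]
grip_width: 0.0599
grasp_force: 25.0
```

Request:
apply_moves(
  moves=[
    {"translation":[0.01,0,0],"dr":[0,0,0]},
    {"translation":[0.02,0,0],"dr":[0,0,0]},
    {"translation":[0.03,0,0],"dr":[0,0,0]},
    {"translation":[0.035,0,0],"dr":[0,0,0]},
    {"translation":[0.04,0,0],"dr":[0,0,0]},
    {"translation":[0.04,0,0],"dr":[0,0,0]},
    {"translation":[0.04,0,0],"dr":[0,0,0]},
    {"translation":[0.04,0,0],"dr":[0,0,0]},
    {"translation":[0.04,0,0],"dr":[0,0,0]},
    {"translation":[0.04,0,0],"dr":[0,0,0]},
  ],
)

```text
time: 17.6
tool_pos: [0.5328, 0.1073, 0.2697]
tcp_rot: [2.042, 2.388, 0.001]
force: [2.2, -1.0, 2.9]
grip_width: 0.0595
grasp_force: 25.0
```

Request:
apply_moves(
  moves=[
    {"translation":[0.005,0,0],"dr":[0,0,0]},
    {"translation":[0.01,0,0],"dr":[0,0,0]},
    {"translation":[0.015,0,0],"dr":[0,0,0]},
    {"translation":[0.02,0,0],"dr":[0,0,0]},
    {"translation":[0.02,0,0],"dr":[0,0,0]},
    {"translation":[0.02,0,0],"dr":[0,0,0]},
    {"translation":[0.02,0,0],"dr":[0,0,0]},
    {"translation":[0.02,0,0],"dr":[0,0,0]},
    {"translation":[0.02,0,0],"dr":[0,0,0]},
    {"translation":[0.02,0,0],"dr":[0,0,0]},
  ],
)

```text
time: 18.6
tool_pos: [0.5324, 0.1091, 0.2697]
tcp_rot: [2.042, 2.387, -0.0]
force: [2.1, -3.3, 5.6]
grip_width: 0.0601
grasp_force: 25.0
```

Request:
apply_moves(
  moves=[
    {"translation":[0.005,0,0],"dr":[0,0,0]},
    {"translation":[0.01,0,0],"dr":[0,0,0]},
    {"translation":[0.015,0,0],"dr":[0,0,0]},
    {"translation":[0.02,0,0],"dr":[0,0,0]},
    {"translation":[0.02,0,0],"dr":[0,0,0]},
    {"translation":[0.02,0,0],"dr":[0,0,0]},
    {"translation":[0.02,0,0],"dr":[0,0,0]},
    {"translation":[0.02,0,0],"dr":[0,0,0]},
    {"translation":[0.02,0,0],"dr":[0,0,0]},
    {"translation":[0.02,0,0],"dr":[0,0,0]},
  ],
)

```text
time: 19.6
tool_pos: [0.5323, 0.1099, 0.2697]
tcp_rot: [2.042, 2.385, -0.002]
force: [3.0, -12.3, 7.9]
grip_width: 0.06
grasp_force: 25.0
```

Request:
apply_moves(
  moves=[
    {"translation":[-0.005,0,0],"dr":[0,0,0]},
    {"translation":[-0.005,0,0],"dr":[0,0,0]},
    {"translation":[-0.005,0,0],"dr":[0,0,0]},
    {"translation":[-0.005,0,0],"dr":[0,0,0]},
    {"translation":[-0.005,0,0],"dr":[0,0,0]},
    {"translation":[-0.005,0,0],"dr":[0,0,0]},
    {"translation":[-0.005,0,-0.05],"dr":[0,0,0]},
    {"translation":[-0.005,0,-0.15],"dr":[0,0,0]},
    {"translation":[-0.005,0,-0.25],"dr":[0,0,0]},
    {"translation":[-0.005,0,-0.4],"dr":[0,0,0]},
  ],
  claw=1,
)

```text
time: 20.6
tool_pos: [0.5321, 0.1107, 0.3106]
tcp_rot: [-2.041, -2.388, 0.0]
force: [-0.7, -0.6, 0.1]
grip_width: 0.094
grasp_force: 0.0
```

Request:
apply_moves(
  moves=[
    {"translation":[0,0,-0.1],"dr":[0,0,0]},
    {"translation":[0,0,-0.2],"dr":[0,0,0]},
    {"translation":[0,0,-0.3],"dr":[0,0,0]},
    {"translation":[0,0,-0.4],"dr":[0,0,0]},
    {"translation":[-0.1,0,-0.5],"dr":[0,0,0]},
    {"translation":[-0.22,0,-0.6],"dr":[0,0,0]},
    {"translation":[-0.34,0,-0.7],"dr":[0,0,0]},
    {"translation":[-0.46,0,-0.8],"dr":[0,0,0]},
    {"translation":[-0.58,0,-0.9],"dr":[0,0,0]},
    {"translation":[-0.7,0,-1],"dr":[0,0,0]},
  ],
)

```text
time: 21.6
tool_pos: [0.5431, 0.0403, 0.4104]
tcp_rot: [-2.042, -2.387, 0.0]
force: [0.5, -0.6, 0.4]
grip_width: 0.0942
grasp_force: 0.0
```

```bash
python3 - <<'E'
from h import *
from plant import bot,vision
s=bot.state();d=vision.read_camera('wrist');f=d['frame'];t=vision.read_camera('top')
cv2.imwrite('pics/w3.png',f[:,:,::-1])
print(s['time'],s['tool_pos'],s['force'])
P=np.array([.528,.133])-.13*np.array([np.cos(np.radians(99)),np.sin(np.radians(99))]);u=np.array([np.cos(np.radians(99)),np.sin(np.radians(99))])
h=P-.137*u;print('press',P,'handle rest est',h)
for r in vision.pinpoint('top','handle')[:2]:print(r['score'],w(t,r['position'],.148))
for r in vision.pinpoint('wrist','handle')[:2]:print('w',r['score'],r['position'],wz(d,r['position'],s,.148))
st=P-.19*u;print(st,move(s,[*st,.40],down(np.radians(9))))
b=cv2.resize(t['frame'][185:270,280:480],(400,170));o=f.copy();o[0:170,240:640]=b;cv2.imwrite('pics/w3.png',o[:,:,::-1])
E
```

```text
21.6 [0.54306385 0.04028123 0.41041671] [ 0.47709151 -0.56922176  0.39635963]
press [0.54833648 0.00460052] handle rest est [ 0.569768   -0.13071279]
w 0.82 [323.5, 428.3] [ 0.57086464 -0.12858124  0.148     ]
[ 0.57805903 -0.18306027] (array([-2.261, -0.   ,  0.104]), array([-0.    ,  0.    , -0.0005]))
```

View pics/w3.png

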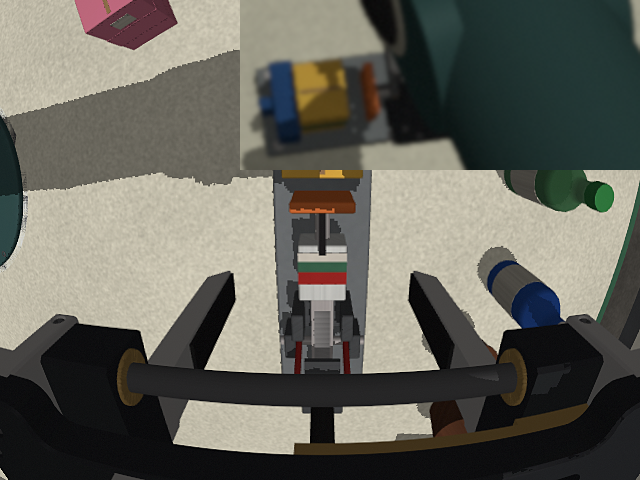

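The carton is seated at the jaw and the pad at (323,203) is clear of it. The handle is at (323,428). I'll go behind the handle with the fingers shut.

Request:
apply_moves(
  moves=[
    {"translation":[-0.1,0,0],"dr":[0,0,0]},
    {"translation":[-0.2,0,0],"dr":[0,0,0]},
    {"translation":[-0.3,0,0],"dr":[0,0,0]},
    {"translation":[-0.4,0,0],"dr":[0,0,0]},
    {"translation":[-0.5,0,0],"dr":[0,0,0]},
    {"translation":[-0.6,0,0],"dr":[0,0,0]},
    {"translation":[-0.7,0,0],"dr":[0,0,0]},
    {"translation":[-0.8,0,0],"dr":[0,0,0]},
    {"translation":[-0.9,0,0],"dr":[0,0,0]},
    {"translation":[-1,0,0],"dr":[0,0,0]},
  ],
  claw=-1,
)

```text
time: 22.8
tool_pos: [0.5586, -0.058, 0.4096]
tcp_rot: [-2.042, -2.388, 0.0]
force: [-0.3, -0.7, 1.0]
grip_width: 0.0172
grasp_force: 0.0
```

Request:
apply_moves(
  moves=[
    {"translation":[-0.1,0,0],"dr":[0,0,0]},
    {"translation":[-0.2,0,0],"dr":[0,0,0]},
    {"translation":[-0.3,0,0],"dr":[0,0,0]},
    {"translation":[-0.4,0,0],"dr":[0,0,0]},
    {"translation":[-0.5,0,0],"dr":[0,0,0]},
    {"translation":[-0.6,0,0],"dr":[0,0,0]},
    {"translation":[-0.7,0,0],"dr":[0,0,0]},
    {"translation":[-0.8,0,0],"dr":[0,0,0]},
    {"translation":[-0.9,0,0],"dr":[0,0,0]},
    {"translation":[-1,0,0],"dr":[0,0,0]},
  ],
)

```text
time: 23.8
tool_pos: [0.5742, -0.1568, 0.4096]
tcp_rot: [-2.042, -2.388, -0.0]
force: [-0.1, 0.4, -0.7]
grip_width: 0.0002
grasp_force: 0.0
```

Request:
apply_moves(
  moves=[
    {"translation":[-0.1,0,0],"dr":[0,0,0]},
    {"translation":[-0.2,0,0],"dr":[0,0,0]},
    {"translation":[-0.28,0,0],"dr":[0,0,0]},
    {"translation":[-0.28,0,0.1],"dr":[0,0,0]},
    {"translation":[-0.28,0,0.2],"dr":[0,0,0]},
    {"translation":[-0.28,0,0.32],"dr":[0,0,0]},
    {"translation":[-0.28,0,0.44],"dr":[0,0,0]},
    {"translation":[-0.28,0,0.56],"dr":[0,0,0]},
    {"translation":[-0.28,0,0.66],"dr":[0,0,0]},
    {"translation":[-0.28,0,0.71],"dr":[0,0,0]},
  ],
)

```text
time: 24.8
tool_pos: [0.5783, -0.1835, 0.3373]
tcp_rot: [-2.041, -2.387, 0.001]
force: [-0.1, 0.0, -0.4]
grip_width: 0.0004
grasp_force: 0.0
```

```bash
cat > px.py <<'E'
from h import *
from plant import bot
a=np.radians(99);u=np.array([np.cos(a),np.sin(a)]);v=np.array([-u[1],u[0]]);P=np.array([.5483,.0046])
s=bot.state();q=s['tool_pos'][:2]-P
print(s['time'],'press x,y',(q@u).round(4),(q@v).round(4),'z',s['tool_pos'][2].round(4),'Fx',(s['force'][:2]@u).round(2),s['force'].round(1),s['grip_width'])
E
python3 px.py
```

```text
24.8 press x,y -0.1905 -0.0002 z 0.3373 Fx 0.03 [-0.1  0.  -0.4] 0.0003910689676182669
```

Request:
apply_moves(
  moves=[
    {"translation":[0.1,0,0],"dr":[0,0,0]},
    {"translation":[0.2,0,0],"dr":[0,0,0]},
    {"translation":[0.3,0,0],"dr":[0,0,0]},
    {"translation":[0.4,0,0],"dr":[0,0,0]},
    {"translation":[0.5,0,0],"dr":[0,0,0]},
    {"translation":[0.6,0,0],"dr":[0,0,0]},
    {"translation":[0.7,0,0],"dr":[0,0,0]},
    {"translation":[0.8,0,0],"dr":[0,0,0]},
    {"translation":[0.86,0,0],"dr":[0,0,0]},
    {"translation":[0.91,0,0],"dr":[0,0,0]},
  ],
)

```text
time: 25.8
tool_pos: [0.5642, -0.0933, 0.3385]
tcp_rot: [2.042, 2.388, -0.0]
force: [3.2, -4.3, -1.5]
grip_width: 0.0003
grasp_force: 2.5
```

```bash
python3 px.py; python3 - <<'E'
from h import *
from plant import bot,vision
f=vision.read_camera('wrist')['frame'];cv2.imwrite('pics/s1.png',cv2.resize(f[0:270,160:480],(640,540))[:,:,::-1])
E
```

```text
25.8 press x,y -0.0992 -0.0004 z 0.3385 Fx -4.78 [ 3.2 -4.3 -1.5] 0.0002939435684703493
```

View pics/s1.png

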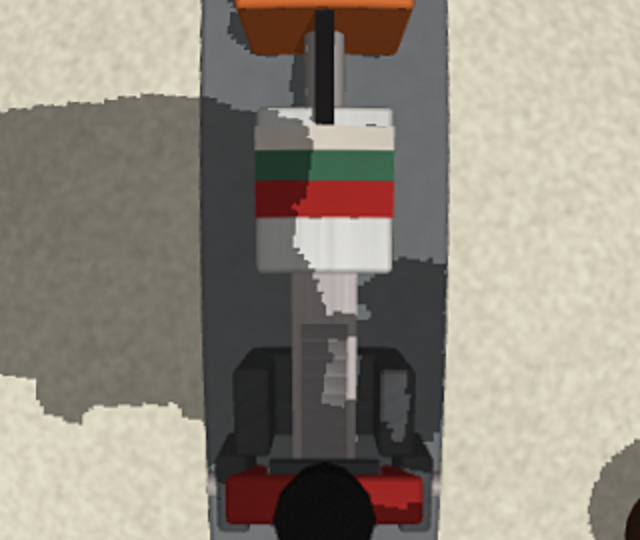

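Stroke 1: the pointer tip at (324,122) sits at the start of the white, with no load yet. I have used all my picture views, so from here I read the pointer numerically.

```bash
cat > meas.py <<'E'
from px import *
from plant import vision
d=vision.read_camera('wrist');f=d['frame'];h=cv2.cvtColor(f,cv2.COLOR_RGB2HSV).astype(int)
def X(c,r,z):return round(float((wz(d,(c,r),s,z)[:2]-P)@u)*1000,1)
def rows(cols,fn):
    n=np.sum([fn(h[:300,c]) for c in cols],0);return np.where(n>=len(cols)/2)[0]
cols=range(300,313)
cols2=range(333,348)
g=rows([*cols2],lambda p:(p[:,0]>60)&(p[:,0]<95)&(p[:,1]>80)); r=rows([*cols2],lambda p:((p[:,0]<6)|(p[:,0]>174))&(p[:,1]>150))
b=rows(range(320,325),lambda p:(p[:,2]<45)); b=b[b<(r.max() if len(r) else 300)]
o=rows([*cols2],lambda p:(p[:,0]>6)&(p[:,0]<14)&(p[:,1]>150))
for n,q,z in(('green',g,.078),('red',r,.078),('black',b,.08),('orange',o,.088)):
    if len(q):print(n,q.min(),q.max(),'press x',X(322,q.max(),z),X(322,q.min(),z))
    else: print(n,'none')
E
python3 meas.py
```

```text
25.85 press x,y -0.0985 -0.0004 z 0.3385 Fx -3.18 [ 2.6 -2.8  0.1] 0.00034094770659830436
green 76 90 press x 7.8 16.9
red 91 242 press x -92.7 7.1
black 6 241 press x -91.4 64.1
orange 0 27 press x 47.1 65.5
```

Request:
apply_moves(
  moves=[
    {"translation":[-0.08,0,0],"dr":[0,0,0]},
    {"translation":[-0.16,0,0],"dr":[0,0,0]},
    {"translation":[-0.24,0,0],"dr":[0,0,0]},
    {"translation":[-0.32,0,0],"dr":[0,0,0]},
    {"translation":[-0.4,0,0],"dr":[0,0,0]},
    {"translation":[-0.48,0,0],"dr":[0,0,0]},
    {"translation":[-0.56,0,0],"dr":[0,0,0]},
    {"translation":[-0.64,0,0],"dr":[0,0,0]},
    {"translation":[-0.7,0,0],"dr":[0,0,0]},
    {"translation":[-0.7,0,0],"dr":[0,0,0]},
  ],
)

```text
time: 26.9
tool_pos: [0.5752, -0.1637, 0.3385]
tcp_rot: [-2.043, -2.387, 0.0]
force: [-0.4, 0.7, -0.3]
grip_width: 0.0004
grasp_force: 0.0
```

Request:
apply_moves(
  moves=[
    {"translation":[0.05,0,0],"dr":[0,0,0]},
    {"translation":[0.1,0,0],"dr":[0,0,0]},
    {"translation":[0.15,0,0],"dr":[0,0,0]},
    {"translation":[0.2,0,0],"dr":[0,0,0]},
    {"translation":[0.25,0,0],"dr":[0,0,0]},
    {"translation":[0.3,0,0],"dr":[0,0,0]},
    {"translation":[0.35,0,0],"dr":[0,0,0]},
    {"translation":[0.4,0,0],"dr":[0,0,0]},
    {"translation":[0.45,0,0],"dr":[0,0,0]},
    {"translation":[0.48,0,0],"dr":[0,0,0]},
  ],
)

```text
time: 27.9
tool_pos: [0.5676, -0.1151, 0.3387]
tcp_rot: [2.041, 2.388, -0.0]
force: [1.0, -6.3, 5.2]
grip_width: 0.0008
grasp_force: 2.9
```

```bash
python3 meas.py
```

```text
27.9 press x,y -0.1212 -0.0004 z 0.3387 Fx -6.4 [ 1.  -6.3  5.2] 0.0008261295921300057
green 28 40 press x 18.2 26.4
red 42 240 press x -114.2 16.8
black 0 239 press x -112.9 45.6
orange none
```

```bash
sed -i 's/^b=rows.*/b=rows(range(320,325),lambda p:(p[:,2]<60)); b=b[b<g.max()+40]; k=np.where(np.diff(b)>3)[0]; b=b[:k[0]+1] if len(k) else b/; s/^r=.*//' meas.py; cat >> meas.py <<'E'
if len(b) and len(g):print('into green mm',round(X(322,g.min(),.078)-X(322,b.max(),.08),1),'(0=8 mm, 10=18 mm)')
E
python3 meas.py
```

```text
27.95 press x,y -0.1209 -0.0004 z 0.3387 Fx -4.67 [ 0.5 -4.7  4.1] 0.0004400627538098773
green 28 41 press x 17.8 26.7
red 43 240 press x -113.9 16.4
black 0 17 press x 33.8 45.9
orange none
into green mm -7.1 (0=8 mm, 10=18 mm)
```

Request:
apply_moves(
  moves=[
    {"translation":[0.02,0,0],"dr":[0,0,0]},
    {"translation":[0.04,0,0],"dr":[0,0,0]},
    {"translation":[0.06,0,0],"dr":[0,0,0]},
    {"translation":[0.07,0,0],"dr":[0,0,0]},
    {"translation":[0.07,0,0],"dr":[0,0,0]},
    {"translation":[0.07,0,0],"dr":[0,0,0]},
    {"translation":[0.07,0,0],"dr":[0,0,0]},
    {"translation":[0.07,0,0],"dr":[0,0,0]},
    {"translation":[0.07,0,0],"dr":[0,0,0]},
    {"translation":[0.07,0,0],"dr":[0,0,0]},
  ],
)

```text
time: 29.0
tool_pos: [0.5667, -0.1091, 0.3388]
tcp_rot: [2.042, 2.387, -0.0]
force: [1.0, -5.4, 5.4]
grip_width: 0.0005
grasp_force: 3.2
```

```bash
python3 meas.py
```

```text
29.0 press x,y -0.1151 -0.0004 z 0.3388 Fx -5.5 [ 1.  -5.4  5.4] 0.0005231299285572837
green 34 46 press x 20.1 28.3
red 48 242 press x -109.7 18.8
black 0 25 press x 34.0 51.6
orange none
into green mm -5.7 (0=8 mm, 10=18 mm)
```

Request:
apply_moves(
  moves=[
    {"translation":[-0.07,0,0],"dr":[0,0,0]},
    {"translation":[-0.14,0,0],"dr":[0,0,0]},
    {"translation":[-0.21,0,0],"dr":[0,0,0]},
    {"translation":[-0.28,0,0],"dr":[0,0,0]},
    {"translation":[-0.35,0,0],"dr":[0,0,0]},
    {"translation":[-0.42,0,0],"dr":[0,0,0]},
    {"translation":[-0.48,0,0],"dr":[0,0,0]},
    {"translation":[-0.54,0,0],"dr":[0,0,0]},
    {"translation":[-0.54,0,0],"dr":[0,0,0]},
    {"translation":[-0.54,0,0],"dr":[0,0,0]},
  ],
)

```text
time: 30.05
tool_pos: [0.575, -0.1618, 0.3386]
tcp_rot: [-2.041, -2.388, -0.0]
force: [0.4, -1.3, -0.8]
grip_width: 0.0002
grasp_force: 0.0
```

Request:
apply_moves(
  moves=[
    {"translation":[0.06,0,0],"dr":[0,0,0]},
    {"translation":[0.12,0,0],"dr":[0,0,0]},
    {"translation":[0.18,0,0],"dr":[0,0,0]},
    {"translation":[0.23,0,0],"dr":[0,0,0]},
    {"translation":[0.28,0,0],"dr":[0,0,0]},
    {"translation":[0.33,0,0],"dr":[0,0,0]},
    {"translation":[0.38,0,0],"dr":[0,0,0]},
    {"translation":[0.42,0,0],"dr":[0,0,0]},
    {"translation":[0.46,0,0],"dr":[0,0,0]},
    {"translation":[0.49,0,0],"dr":[0,0,0]},
  ],
)

```text
time: 31.05
tool_pos: [0.5675, -0.1139, 0.3391]
tcp_rot: [2.041, 2.386, -0.001]
force: [1.0, -8.9, 8.1]
grip_width: 0.0002
grasp_force: 4.3
```

```bash
python3 meas.py
```

```text
31.05 press x,y -0.12 -0.0004 z 0.3391 Fx -8.93 [ 1.  -8.9  8.1] 0.0002458959266346643
green 21 33 press x 23.9 32.3
red 35 242 press x -114.8 22.5
black 0 18 press x 33.8 46.5
orange none
into green mm -1.5 (0=8 mm, 10=18 mm)
```

Request:
apply_moves(
  moves=[
    {"translation":[0.03,0,0],"dr":[0,0,0]},
    {"translation":[0.06,0,0],"dr":[0,0,0]},
    {"translation":[0.09,0,0],"dr":[0,0,0]},
    {"translation":[0.12,0,0],"dr":[0,0,0]},
    {"translation":[0.14,0,0],"dr":[0,0,0]},
    {"translation":[0.16,0,0],"dr":[0,0,0]},
    {"translation":[0.17,0,0],"dr":[0,0,0]},
    {"translation":[0.17,0,0],"dr":[0,0,0]},
    {"translation":[0.17,0,0],"dr":[0,0,0]},
    {"translation":[0.17,0,0],"dr":[0,0,0]},
  ],
)

```text
time: 32.1
tool_pos: [0.5649, -0.0976, 0.3391]
tcp_rot: [2.042, 2.385, -0.001]
force: [0.7, -9.6, 5.7]
grip_width: 0.0002
grasp_force: 5.2
```

```bash
python3 meas.py
```

```text
32.1 press x,y -0.1036 -0.0004 z 0.3391 Fx -9.57 [ 0.7 -9.6  5.7] 0.00018731252373517407
green 36 49 press x 29.3 38.2
red 51 244 press x -99.9 28.0
black 0 42 press x 33.6 62.9
orange 0 11 press x 52.4 60.0
into green mm 4.6 (0=8 mm, 10=18 mm)
```

```bash
python3 meas.py | tail -1; python3 -c "
from plant import bot
print(bot.hand_in())"
```

```text
into green mm 4.6 (0=8 mm, 10=18 mm)
the job is handed in; nothing more can be done
None
```

I handed the job in at about 32 s, and no verdict came back: the yellow carton is seated against the jaw, and the handle is held at about 9.6 N with the pad spring pressed in roughly 12.6 mm by camera (mid-green). I did not re-check the carton's squareness after the squeeze.

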